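# Ring, heft the tins and hold up the magnet tin

### The job

Ring the counter bell for your workmate by pressing its plunger right down to the stop; then, to find which of the three identical closed tins is full of speaker magnets, lift each in turn clear of the counter, feel its weight and stand it back where it was. Finish still gripping the heaviest tin, held up level and still about 20 cm above the counter for the workmate to see, with the other two tins standing in their places. Leave everything else on the counter alone.

Things in the scene. Friction and masses are not known exactly. Their poses are not given: they have to be found in the camera images.
- tin_a: one of three same-looking closed steel tins in a loose row across the counter: round, 56 mm across, 70 mm tall, upright, centres 140 mm or more apart, low things between them (grip the upper half). Origin: centre of its underside, z up. 0.2 to 0.7 kg, contents do not shift; neither looks nor place tell the heaviest, which outweighs each other one by at least 0.12 kg
- tin_b: one of three same-looking closed steel tins in a loose row across the counter: round, 56 mm across, 70 mm tall, upright, centres 140 mm or more apart, low things between them (grip the upper half). Origin: centre of its underside, z up. 0.2 to 0.7 kg, contents do not shift; neither looks nor place tell the heaviest, which outweighs each other one by at least 0.12 kg
- tin_c: one of three same-looking closed steel tins in a loose row across the counter: round, 56 mm across, 70 mm tall, upright, centres 140 mm or more apart, low things between them (grip the upper half). Origin: centre of its underside, z up. 0.2 to 0.7 kg, contents do not shift; neither looks nor place tell the heaviest, which outweighs each other one by at least 0.12 kg
- bell_top (a point): centre of the top face of the bell's plunger head, 62 mm above the counter when up; it moves with the plunger. The bell is a chrome counter bell, screwed down: a black base disc 84 mm across, a dome up to 45 mm high, and on top a round steel plunger head 22 mm across and 6 mm thick. Pressed straight down
- bell_plunger (a joint): how far the bell's plunger is pressed, in m: 0 up, 0.008 at its stop. It is sprung: about 2 N starts it, about 5 N brings it to its stop; it comes back up by itself
- heat_sink: loose finned aluminium heat sink, 70 x 60 x 32 mm, right side of the counter; bystander. Origin: centre of its underside
- ratchet: loose ratchet screwdriver with black handle and chrome shank, 200 mm long, 28 mm thick, lying crosswise beyond the bell; bystander. Origin: under the middle of its length, x along the shank
- radio_knob: loose brown plastic radio knob, 32 mm across, 20 mm high, lying between two of the tins; bystander. Origin: centre of its underside
- magnet: loose dark ring magnet (it does not attract anything here), 36 mm across, 8 mm high, lying between two of the tins; bystander. Origin: centre of its underside
- speaker: loose round speaker lying face up, 104 mm across, 53 mm high, far left; bystander. Origin: centre of its underside

How it is judged:
On the way, in this order (a step that is already met when the one before it is completed fails the run):
1. the bell's plunger is pressed to its stop, with all three tins still standing (value of joint bell_plunger above 0.0068 m and height (world z) of each of tin_a, tin_b, tin_c below 0.006 m), for 0.05 s.
2. a tin is lifted clear of the counter in the fingers, the other two standing, the heaviest (which presses on the counter with over 4.6 N) among them ((((height (world z) of tin_a above 0.012 m and contact force between tin_a and the fingers above 1 N) and height (world z) of each of tin_b, tin_c below 0.006 m and contact force between any of tin_b, tin_c and anything else above 4.6 N) or ((height (world z) of tin_b above 0.012 m and contact force between tin_b and the fingers above 1 N) and height (world z) of each of tin_a, tin_c below 0.006 m and contact force between any of tin_a, tin_c and anything else above 4.6 N) or ((height (world z) of tin_c above 0.012 m and contact force between tin_c and the fingers above 1 N) and height (world z) of each of tin_a, tin_b below 0.006 m and contact force between any of tin_a, tin_b and anything else above 4.6 N))), for 0.2 s.
3. all three tins stand on the counter again (height (world z) of each of tin_a, tin_b, tin_c below 0.006 m), for 0.1 s.
4. again a tin is lifted clear of the counter in the fingers, the other two standing ((((height (world z) of tin_a above 0.012 m and contact force between tin_a and the fingers above 1 N) and height (world z) of each of tin_b, tin_c below 0.006 m) or ((height (world z) of tin_b above 0.012 m and contact force between tin_b and the fingers above 1 N) and height (world z) of each of tin_a, tin_c below 0.006 m) or ((height (world z) of tin_c above 0.012 m and contact force between tin_c and the fingers above 1 N) and height (world z) of each of tin_a, tin_b below 0.006 m))), for 0.2 s.
5. all three tins stand on the counter again (all of step 3), for 0.1 s.
At the end, for the whole second after the job is handed in: A tin is gripped, upright within 14 degrees and at rest, its underside 14 to 30 cm above the counter; the two others stand upright on the counter within 50 mm of where they first stood, each pressing on it with under 4.6 N (so neither is the heaviest); the bell's plunger is up (value of joint bell_plunger below 0.003 m and ((height (world z) of tin_a between 0.14 and 0.3 m and angle between tin_a's own z axis and vertical below 0.25 rad and linear speed of tin_a below 0.05 m/s and contact force between tin_a and the fingers above 2 N and height (world z) of each of tin_b, tin_c below 0.006 m and angle between each of tin_b, tin_c's own z axis and vertical below 0.1 rad and distance of each of tin_b, tin_c from where it was at the start of the episode below 0.05 m and linear speed of each of tin_b, tin_c below 0.03 m/s and contact force between each of tin_b, tin_c and anything else below 4.6 N and contact force between each of tin_b, tin_c and tin_a below 0.1 N) or (height (world z) of tin_b between 0.14 and 0.3 m and angle between tin_b's own z axis and vertical below 0.25 rad and linear speed of tin_b below 0.05 m/s and contact force between tin_b and the fingers above 2 N and height (world z) of each of tin_a, tin_c below 0.006 m and angle between each of tin_a, tin_c's own z axis and vertical below 0.1 rad and distance of each of tin_a, tin_c from where it was at the start of the episode below 0.05 m and linear speed of each of tin_a, tin_c below 0.03 m/s and contact force between each of tin_a, tin_c and anything else below 4.6 N and contact force between each of tin_a, tin_c and tin_b below 0.1 N) or (height (world z) of tin_c between 0.14 and 0.3 m and angle between tin_c's own z axis and vertical below 0.25 rad and linear speed of tin_c below 0.05 m/s and contact force between tin_c and the fingers above 2 N and height (world z) of each of tin_a, tin_b below 0.006 m and angle between each of tin_a, tin_b's own z axis and vertical below 0.1 rad and distance of each of tin_a, tin_b from where it was at the start of the episode below 0.05 m and linear speed of each of tin_a, tin_b below 0.03 m/s and contact force between each of tin_a, tin_b and anything else below 4.6 N and contact force between each of tin_a, tin_b and tin_c below 0.1 N))); the arm keeps its last pose, push and grip.
It fails at once if a tin is tipped beyond about 40 degrees (angle between any of tin_a, tin_b, tin_c's own z axis and vertical above 0.7 rad).
It fails at once if a bystander (heat sink, screwdriver, radio knob, loose magnet or speaker) is moved more than 30 mm (distance of any of heat_sink, ratchet, radio_knob, magnet, speaker from where it was at the start of the episode above 0.03 m).
It also fails if it takes over 72 s, if anything falls off the work surface, if the arm or the gripper's body presses on something with over 40 N, if the wrist force passes 120 N, or if a joint passes its speed limit or range.

### The arm

A 7-joint arm with a two-finger parallel gripper is mounted at the origin on the work surface. World frame = base frame: x ahead of the robot, y to its left, z up, the work surface at z = 0. Lengths are in m, angles in rad, forces in N, time in s.
With the tool pointing down it reaches from about 0.425 to 0.875 m from the base axis. Payload 8.4 kg.
Tool frame: the origin (TCP) lies on the centre line of the jaws, within the pads' length; the fingertips stand robot.tip_reach ahead of it and the grasp point (between the pads) is the TCP (robot.tip_reach is the distance from the TCP to the fingertips, in m); z points along the fingers, y is the line along which they close (so a half turn about z gives the same grasp; the last joint's range is limited). The gripper opens to 87 mm and grips with 3 to 60 N. Pads are 19 mm wide; open, the fingers measure 117 mm over their backs; the gripper's body (75 mm by 190 mm) begins 51 mm behind the grasp point.
Start: joints at [-1.266, 0.333, 0.04, 1.465, -0.013, 1.343, -0.059], TCP at [0.255, 0.598, 0.242] pointing down, gripper open.
Joint ranges: [-2.58, 2.58], [-0.38, 2.09], [-1.3, 1.39], [0.25, 2.4], [-1.5, 4.64], [0.08, 2.09], [-2.65, 2.65]. Speed limits (rad/s): [2.22, 2.22, 2.79, 2.79, 3.14, 3.14, 3.14].

### API

Orientations are given as a rotation vector (axis times angle).
In Python, from bench import robot, optics, kinematics gives the robot as it stands (robot), with the cameras (optics) and the kinematics (kinematics). Calls block until the motion is done:
- robot.move_ptp(position, orientation): joint-space move of the TCP to a pose.
- robot.servo_line(position, rotation=None, max_speed=0.15, threshold=None): straight line of the TCP; rotation=None keeps the orientation; max_speed is the mean speed in m/s. With threshold (N) it stops when the force on the tool has changed by that much, and returns True; else False.
- robot.move_j(angles): joint-space move.
- robot.set_gripper(opening): finger opening in m; the grip force is fixed at half the most; returns when the fingers have stopped.
- robot.sleep(seconds).
- kinematics.solve_ik(position, orientation): joint angles nearest the present ones, or None.
- robot.get_obs(): the state.
- optics.snapshot(name): name is "scene" or "top" or "wrist"; returns the picture (384x512x3 uint8, red, green, blue); there is no depth.
- optics.camera_params(name): a dict with "fov_y" (degrees; the focal length in pixels is half the picture's height over the tangent of half this angle, whatever the lens; pixels are square), "cx", "cy" (the principal point, pixels), "D" ([k1, k2, p1, p2, k3] as OpenCV has them; the pictures are not rectified), "cam_to_world" (4x4, takes a point from camera to world coordinates). Camera axes: x right, y down, z forward; pixel columns grow to the right and rows downward; lengths in m; the calibration is good to about 2 mm. A picture is of the moment at which its call begins: read the wrist's pose just before it. camera_params takes no time and is no camera call; for the wrist camera it gives the pose at the moment of the call.
A pose or a line that the arm cannot do raises robot.PlanningError and nothing moves.
- robot.hand_in(): hands the job in; it is judged then, once.
The state is a dict: "clock": time; "joint_positions": joint angles; "qvel": joint speeds; "effort": joint torques, N m; "tool_pos": TCP position; "ee_rot": TCP orientation; "force": force on the tool from outside, world axes, zero at the start; "ft_torque": the same for the moment, N m; "gripper_width": finger opening in m; "grip_force": force on a finger pad.
Only numpy, scipy, OpenCV 4.12 (cv2) and the standard library are available. Lean on these libraries where they do the work, as an engineer would, in place of code of your own. Each camera call takes 0.05 s, during which the arm holds its last target. There are 200 camera calls.

## Working session

There is one attempt and no reset: what is moved stays moved. The work goes in short steps, each a Python script; the robot and the scene stay as the last script left them, time stands still between calls to the robot, and variables do not carry over. Pictures are saved under pics/ and viewed, at most 10 in all, crops included, and the job is handed in when it is done.

```bash
mkdir -p pics; ls
python3 - <<'E'
from bench import robot, optics, kinematics
import cv2,numpy as np
o=robot.get_obs();print(o);print(robot.tip_reach)
for n in("top","scene"):
    print(n,optics.camera_params(n)); cv2.imwrite(f"pics/{n}0.png",optics.snapshot(n)[:,:,::-1])
E
```

```text
bench.py
pics
{'clock': 0.0, 'joint_positions': array([-1.26619652,  0.33391186,  0.03984984,  1.46624934, -0.01336634,
        1.34328669, -0.05845331]), 'qvel': array([-0.00117262,  0.00128524,  0.00029933,  0.00170286,  0.00105531,
       -0.00048253, -0.00061735]), 'effort': array([-2.01659423e-04, -6.56357074e+01,  1.33511793e+00, -4.03809679e+01,
       -5.98461670e-02,  4.45946027e-02,  1.70081025e-04]), 'tool_pos': array([0.25524959, 0.59732367, 0.24066904]), 'ee_rot': array([-6.29856617e-01, -3.07761304e+00,  2.48005256e-03]), 'force': array([ 0.10356103, -0.51343886,  0.34571572]), 'ft_torque': array([-0.01047381, -0.05250486,  0.00915821]), 'grip_force': 0.0, 'gripper_width': 0.08684889482596439}
0.019
top {'fov_y': 57.511630922255755, 'cx': 251.0864308685209, 'cy': 194.49122887221995, 'D': array([-0.01160425,  0.        ,  0.        ,  0.        ,  0.        ]), 'cam_to_world': array([[ 0.05964708, -0.97475253,  0.21517372,  0.42991956],
       [-0.99819397, -0.05670076,  0.01984509, -0.0452599 ],
       [-0.00714354, -0.21596881, -0.97637413,  0.91615178],
       [ 0.        ,  0.        ,  0.        ,  1.        ]])}
scene {'fov_y': 51.58401286261467, 'cx': 252.39411701368851, 'cy': 195.42807862585772, 'D': array([0.00440099, 0.        , 0.        , 0.        , 0.        ]), 'cam_to_world': array([[ 0.48186774,  0.5366107 , -0.69271383,  1.41946918],
       [ 0.87597907, -0.31444323,  0.36576786, -0.46304957],
       [-0.02154422, -0.78305454, -0.62157978,  0.78164246],
       [ 0.        ,  0.        ,  0.        ,  1.        ]])}
```

View pics/top0.png

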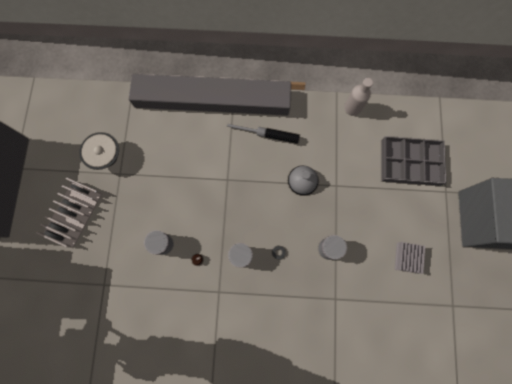

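View pics/scene0.png

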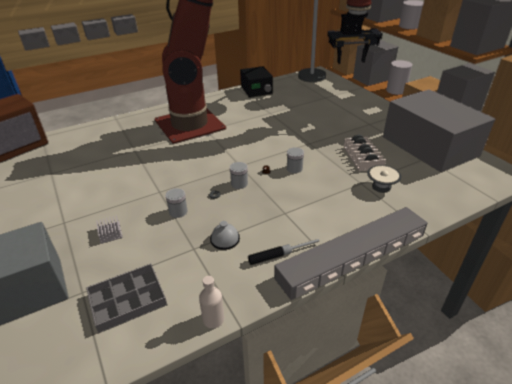

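Top view: tins at about (157,243), (241,256) and (333,248), bell at (303,180), knob at (198,259), magnet at (280,253). The scene view shows the same layout. I'll zoom in to find the tin rims and the plunger.

Run:
```python
import cv2,numpy as np
t=cv2.imread("pics/top0.png"); s=cv2.imread("pics/scene0.png")
def c(im,x,y,w=50,h=50,f=5): return cv2.resize(im[y-h//2:y+h//2,x-w//2:x+w//2],None,fx=f,fy=f,interpolation=cv2.INTER_CUBIC)
r1=np.hstack([c(t,157,243),c(t,241,256),c(t,333,248)]); r2=np.hstack([c(t,303,180),c(s,225,235),c(s,177,203)])
cv2.imwrite("pics/crop.png",cv2.convertScaleAbs(np.vstack([r1,r2]),alpha=1.5))
```

```text
(no output)
```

View pics/crop.png

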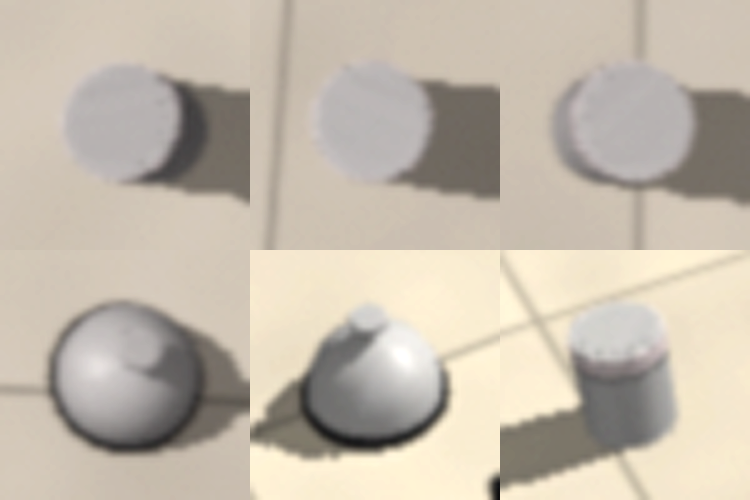

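The crops show round lids at top-view pixels (156.5,242.5), (240.3,255), (334.3,247). The plunger head is at (306.8,174.4) in the top view and (223.2,223) in the scene view. Next I refine these with masks and cast rays.

```bash
cat > h.py <<'E'
import numpy as np,cv2
from bench import robot, optics, kinematics
def ray(n,uv,P=None):
    P=P or optics.camera_params(n); f=192/np.tan(np.radians(P["fov_y"]/2))
    K=np.array([[f,0,P["cx"]],[0,f,P["cy"]],[0,0,1]])
    p=cv2.undistortPoints(np.array([[uv]],float),K,P["D"])[0,0]
    T=P["cam_to_world"]; return T[:3,3],T[:3,:3]@[p[0],p[1],1]
def plane(n,uv,z,P=None):
    o,d=ray(n,uv,P); return o+d*(z-o[2])/d[2]
def tri(a,b):
    (o1,d1),(o2,d2)=a,b
    s=np.linalg.lstsq(np.c_[d1,-d2],o2-o1,rcond=None)[0]
    p,q=o1+d1*s[0],o2+d2*s[1]; return (p+q)/2,np.linalg.norm(p-q)
E
python3 - <<'E'
from h import *
t=cv2.imread("pics/top0.png"); hsv=cv2.cvtColor(cv2.GaussianBlur(t,(3,3),0),cv2.COLOR_BGR2HSV)
for u,v in((156.5,242.5),(240.3,255),(334.3,247)):
    print(hsv[int(v),int(u)],hsv[int(v)-18,int(u)])
    y0,x0=int(v)-18,int(u)-18
    w=hsv[y0:y0+36,x0:x0+36]
    m=((w[:,:,1]<28)&(w[:,:,2]>105)).astype(np.uint8)
    m=cv2.morphologyEx(m,cv2.MORPH_OPEN,np.ones((5,5)))
    c=max(cv2.findContours(m,0,1)[0],key=cv2.contourArea)
    (a,b),r=cv2.minEnclosingCircle(c); M=cv2.moments(m,True)
    print((a+x0,b+y0),r,(M['m10']/M['m00']+x0,M['m01']/M['m00']+y0),M['m00'],plane("top",(u,v),.07).round(4),plane("top",(M['m10']/M['m00']+x0,M['m01']/M['m00']+y0),.07).round(4))
for uv in ((198,259),(280,253)): print(plane("top",uv,.01).round(3))
print("bell",plane("top",(306.8,174.4),.062).round(4),plane("scene",(223.2,223),.062).round(4),tri(ray("top",(306.8,174.4)),ray("scene",(223.2,223))))
E
```

```text
[  0   6 122] [ 17  33 141]
(155.15122604370117, 241.69618606567383) 12.701048851013184 (154.58985200845666, 241.59196617336153) 473.0 [0.4848 0.1925 0.07  ] [0.4867 0.1974 0.07  ]
[  0   6 124] [ 18  32 135]
(239.5, 255.0) 12.816105842590332 (239.12266112266113, 254.74636174636174) 481.0 [ 0.4672 -0.0112  0.07  ] [ 0.4677 -0.0083  0.07  ]
[  0   6 122] [ 16  34 129]
(331.91935443878174, 246.2741928100586) 14.10401439666748 (332.83268482490274, 246.15953307392996) 514.0 [ 0.4994 -0.2347  0.07  ] [ 0.5012 -0.2312  0.07  ]
[0.453 0.098 0.01 ]
[ 0.481 -0.11   0.01 ]
bell [ 0.6783 -0.1655  0.062 ] [ 0.6822 -0.1647  0.062 ] (array([ 0.67940848, -0.16479474,  0.05975903]), np.float64(0.002282961467425439))
```

Run:
```python
from h import *
R=[0,np.pi,0]
for p in ((.68,-.165,.07),(.485,.1925,.052),(.467,-.011,.052),(.4995,-.2345,.052),(.4995,-.2345,.26)): print(kinematics.solve_ik(p,R) is not None)
robot.move_ptp([.680,-.165,.24],R); robot.set_gripper(0.0)
print(robot.get_obs()["clock"],robot.get_obs()["gripper_width"])
cv2.imwrite("pics/top1.png",optics.snapshot("top")[:,:,::-1])
robot.servo_line([.680,-.165,.092],max_speed=.12)
f0=robot.get_obs()["force"]
h=robot.servo_line([.680,-.165,.066],max_speed=.03,threshold=10)
robot.sleep(.15)
o=robot.get_obs();print(h,o["clock"],o["tool_pos"],f0,o["force"])
cv2.imwrite("pics/scene1.png",cv2.resize(optics.snapshot("scene")[180:280,170:290],None,fx=5,fy=5)[:,:,::-1])
```

```text
True
True
True
True
True
4.6833 0.000514598054342723
True 6.9083 [ 0.68022952 -0.16499192  0.07355911] [0.41346581 0.49656179 0.55116196] [-1.8286661   0.74360738  8.52172898]
```

View pics/scene1.png

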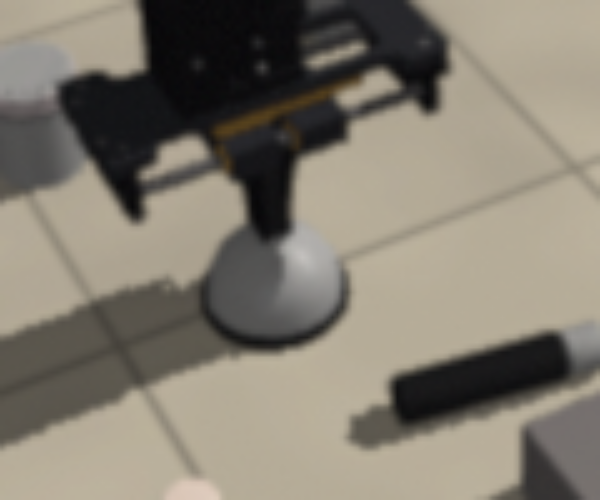

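The fingertips are at z = 0.0546 on the plunger (down about 7.4 mm) with 8 N applied, so it's at the stop. I'll press slightly more to be sure, then start the weighing with the right-hand tin.

```bash
cat >> h.py <<'E'
R=[0,np.pi,0]; G=.052
def fz():
    robot.sleep(.4); a=[]
    for _ in range(6): robot.sleep(.05); a.append(robot.get_obs()["force"][2])
    return np.mean(a)
def pick(x,y,up):
    robot.servo_line([x,y,G],max_speed=.12); robot.set_gripper(0.0)
    o=robot.get_obs(); print("grip",o["gripper_width"],o["grip_force"],o["force"].round(2))
    robot.servo_line([x,y,up],max_speed=.1)
def weigh(x,y):
    robot.move_ptp([x,y,.15],R); a=fz()
    pick(x,y,G+.05); b=fz()
    o=robot.get_obs(); print("weight N",a-b,"width",o["gripper_width"],o["tool_pos"].round(4))
    robot.servo_line([x,y,G+.0005],max_speed=.06); robot.sleep(.2)
    print("down",robot.get_obs()["force"].round(2))
    robot.set_gripper(.087); robot.servo_line([x,y,.16],max_speed=.15); print("clock",robot.get_obs()["clock"])
E
python3 - <<'E'
from h import *
robot.servo_line([.680,-.165,.070],max_speed=.02,threshold=7); robot.sleep(.1)
o=robot.get_obs();print(o["tool_pos"],o["force"])
robot.servo_line([.680,-.165,.18],max_speed=.15); robot.set_gripper(.087)
weigh(.4995,-.2345)
cv2.imwrite("pics/top2.png",optics.snapshot("top")[:,:,::-1])
cv2.imwrite("pics/scene2.png",optics.snapshot("scene")[:,:,::-1])
E
```

```text
[ 0.68025589 -0.16506873  0.0735518 ] [-4.05892044  1.83785597 11.14589982]
grip 0.055643494960755234 29.990450106561184 [ 0.23 -0.92  1.96]
weight N 4.157051339197492 width 0.05576273137299064 [ 0.4995 -0.2345  0.102 ]
down [-0.66 -0.74 -3.39]
clock 16.9917
```

View pics/scene2.png

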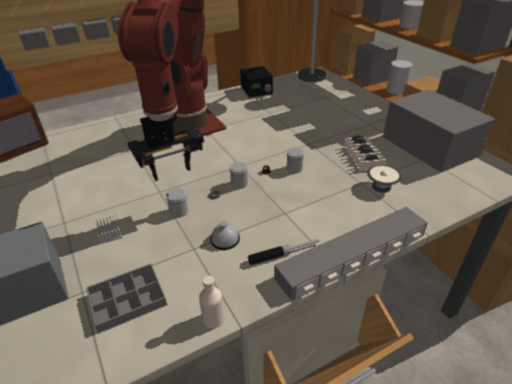

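The plunger moved only 7 µm while the force rose from 8.5 to 11 N, so it was at its stop. The scene shows the bell up and all three tins standing, with the right one at (177,203) back in place. It weighs 4.16 N. Next are the other two.

Run:
```python
from h import *
weigh(.467,-.011)
weigh(.485,.1925)
cv2.imwrite("pics/scene3.png",optics.snapshot("scene")[:,:,::-1])
```

```text
grip 0.05528740076452569 29.99016755260527 [-1.   -0.39  3.11]
weight N 2.834640386451973 width 0.055319504400551375 [ 0.467 -0.011  0.102]
down [-0.56  0.24 -2.79]
clock 24.5583
grip 0.05564552024274935 29.9847526056692 [-0.32  0.88  2.1 ]
weight N 5.757348606967398 width 0.05528589667316113 [0.485  0.1925 0.102 ]
down [-0.03 -0.39 -5.68]
clock 31.9333
```

View pics/scene3.png

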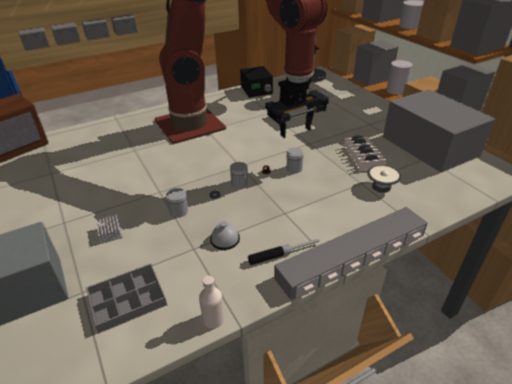

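The weights are 4.16, 2.83 and 5.76 N, so the left tin is clearly the heaviest. All three are standing in place. I'll lift the left one for good.

Run:
```python
from h import *
pick(.485,.1925,G+.2); robot.sleep(1)
o=robot.get_obs(); print(o["clock"],o["tool_pos"],o["gripper_width"],o["grip_force"],o["force"],abs(o["qvel"]).max())
cv2.imwrite("pics/scene4.png",optics.snapshot("scene")[:,:,::-1])
```

```text
grip 0.05523912112550757 29.989344659261405 [-0.22  0.53  1.88]
36.8333 [0.48500588 0.19248772 0.25200474] 0.05539571141505221 29.97189638670534 [ 0.35620673 -0.53872898 -5.5557841 ] 0.001143807380607484
```

View pics/scene4.png

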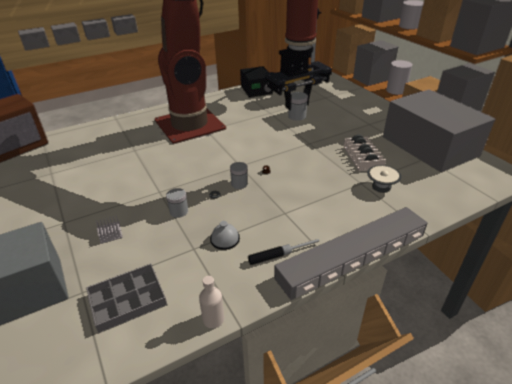

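The heavy tin is held level at about (299,107). The other two stand at (239,176) and (177,203), and nothing else has moved.

```bash
python3 -c "
from bench import robot, optics, kinematics
print(robot.hand_in())"
```

```text
the job is handed in; nothing more can be done
None
```

I rang the bell to its stop, weighed all three tins (left 5.76 N, middle 2.83 N, right 4.16 N), and handed in with the left one, the heaviest, held level and still about 20 cm up and the other two in their places; the hand-in returned no verdict.

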